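Load a brass bar into the locksmith's marking machine and key in the run

TASK

Load the marking machine and start it: press the white key to open its clamp, then gently slide the brass bar along the V-groove, without lifting it, until it is fully home against the red stop. Then, leaving the bar there, press the yellow key (clamp), the blue key (program) and the green key (start) in that order, each fully down, one at a time and let go. None of these three may be pressed before the bar is home; never press the red key, and leave the padlock, bottle and screwdriver where they are.

Things in the scene. Friction and masses are not known exactly. Their poses are not given: they have to be found in the camera images.
- rod: solid brass round bar, 24 mm diameter, 120 mm long, about 0.45 kg, lying in the steel V-groove; origin at its centre (on its axis, half-way along), y axis along its length (its forward end is +y, toward the stop); it may roll about that axis. Pushing it takes 2 to 6 N against friction
- cradle: fixed steel V-groove feed cradle, 300 mm long and 84 mm wide, with a grey machine housing (180 wide, 150 long, 95 mm high) right behind its stop. Origin at the centre of the groove part's underside, z up, y along the groove toward the stop, from y = -150 mm (open end) to +150 mm. The tops of the groove's rails are 55 mm above the table and the bar's axis 60 mm, so 17 mm of the bar stands above the rails; its axis lies over x = 0
- stop_face (a point): centre of the face of the red end stop block that the bar must touch (at y = +120 mm of the cradle, at the height of the bar's axis; axes as the cradle's). The bar is fully home when its centre is 60 mm before this point. The red block is 64 mm wide and its top is 80 mm above the table
- pad: fixed black and grey control pad, 165 x 235 mm, 40 mm high, with five round spring keys of different colours on a grid of 72 mm; which key is in which place varies. Origin at the centre of its underside
- key_white_top (a point): centre of the top of the white round key, 32 mm diameter, pressed straight down; 58 mm above the table when up, 72 mm from the next key, the key stands 6 mm proud of its 48 mm black collar
- key_white (a joint): travel of the white key in m: 0 up, 0.006 fully down; starts to move at about 1.5 N, fully down at 5 N, springs back when let go
- key_yellow_top (a point): centre of the top of the yellow round key, 32 mm diameter, pressed straight down; 58 mm above the table when up, 72 mm from the next key, the key stands 6 mm proud of its 48 mm black collar
- key_yellow (a joint): travel of the yellow key in m: 0 up, 0.006 fully down; starts to move at about 1.5 N, fully down at 5 N, springs back when let go
- key_blue_top (a point): centre of the top of the blue round key, 32 mm diameter, pressed straight down; 58 mm above the table when up, 72 mm from the next key, the key stands 6 mm proud of its 48 mm black collar
- key_blue (a joint): travel of the blue key in m: 0 up, 0.006 fully down; starts to move at about 1.5 N, fully down at 5 N, springs back when let go
- key_green_top (a point): centre of the top of the green round key, 32 mm diameter, pressed straight down; 58 mm above the table when up, 72 mm from the next key, the key stands 6 mm proud of its 48 mm black collar
- key_green (a joint): travel of the green key in m: 0 up, 0.006 fully down; starts to move at about 1.5 N, fully down at 5 N, springs back when let go
- key_red_top (a point): centre of the top of the red round key, 32 mm diameter, pressed straight down; 58 mm above the table when up, 72 mm from the next key, the key stands 6 mm proud of its 48 mm black collar
- key_red (a joint): travel of the red key in m: 0 up, 0.006 fully down; starts to move at about 1.5 N, fully down at 5 N, springs back when let go
- padlock: brass padlock, 60 mm wide, lying flat, 26 mm high, a bystander; origin at the centre of the brass body's underside, shackle to +x
- oil: black oil bottle with a red cap, 52 mm diameter, 140 mm high, standing, a bystander; origin at the centre of its underside
- driver: screwdriver with an orange handle, lying on the table, a bystander; handle to its -x
Things that resemble listed ones, but are neither listed nor needed, are in the scene too. Of the things that look like the rod, the largest one is meant.

How it is judged:
On the way, in this order (a step that is already met when the one before it is completed fails the run):
1. the white key is pressed fully down (value of joint key_white above 0.004 m), for 0.05 s.
2. the bar is home against the red stop and at rest (y of rod in the frame of stop_face above -0.064 m and x of rod in the frame of stop_face between -0.005 and 0.005 m and z of rod in the frame of stop_face between -0.005 and 0.005 m and angle between the y axis of rod and the y axis of cradle, either way round below 0.06 rad and linear speed of rod below 0.01 m/s), for 0.2 s.
3. the yellow key is pressed fully down (value of joint key_yellow above 0.004 m and y of rod in the frame of stop_face above -0.064 m and x of rod in the frame of stop_face between -0.005 and 0.005 m and z of rod in the frame of stop_face between -0.005 and 0.005 m and angle between the y axis of rod and the y axis of cradle, either way round below 0.06 rad), for 0.05 s.
4. the blue key is pressed fully down (value of joint key_blue above 0.004 m and y of rod in the frame of stop_face above -0.064 m and x of rod in the frame of stop_face between -0.005 and 0.005 m and z of rod in the frame of stop_face between -0.005 and 0.005 m and angle between the y axis of rod and the y axis of cradle, either way round below 0.06 rad), for 0.05 s.
5. the green key is pressed fully down (value of joint key_green above 0.004 m and y of rod in the frame of stop_face above -0.064 m and x of rod in the frame of stop_face between -0.005 and 0.005 m and z of rod in the frame of stop_face between -0.005 and 0.005 m and angle between the y axis of rod and the y axis of cradle, either way round below 0.06 rad), for 0.05 s.
At the end, for the whole second after the job is handed in: the bar rests in the groove, within 4 mm of touching the red stop, and all five keys are up again; white was pressed first (at least 4 mm of its 6 mm), then the bar was slid home, then yellow, blue and green were pressed in that order (all of step 2 and value of joint each of key_white, key_yellow, key_blue, key_green, key_red below 0.0015 m).
It fails at once if the red key is pressed (more than 2.5 mm), or two keys are pressed at once (value of joint key_red above 0.0025 m or value of joint each of key_white, key_yellow above 0.0025 m or value of joint each of key_white, key_blue above 0.0025 m or value of joint each of key_white, key_green above 0.0025 m or value of joint each of key_yellow, key_blue above 0.0025 m or value of joint each of key_yellow, key_green above 0.0025 m or value of joint each of key_blue, key_green above 0.0025 m).
It fails at once if yellow, blue or green is pressed while the bar is not home (not (y of rod in the frame of stop_face above -0.064 m and x of rod in the frame of stop_face between -0.005 and 0.005 m and z of rod in the frame of stop_face between -0.005 and 0.005 m and angle between the y axis of rod and the y axis of cradle, either way round below 0.06 rad) and value of joint any of key_yellow, key_blue, key_green above 0.0025 m).
It fails at once if the bar is lifted or knocked out of the groove (its axis more than 12 mm off its height or off the groove's middle) (z of rod in the frame of stop_face above 0.012 m or z of rod in the frame of stop_face below -0.012 m or x of rod in the frame of stop_face above 0.012 m or x of rod in the frame of stop_face below -0.012 m).
It fails at once if the bar is shoved or struck, not slid gently: faster than 0.25 m/s, or pushed with more than 45 N (linear speed of rod above 0.25 m/s or contact force between the fingers and rod above 45 N).
It fails at once if the padlock, the bottle or the screwdriver is moved more than 15 mm (distance of any of padlock, oil, driver from where it was at the start of the episode above 0.015 m).
It also fails if it takes over 64 s, if anything falls off the work surface, if the arm or the gripper's body presses on something with over 40 N, if the wrist force passes 120 N, or if a joint passes its speed limit or range.

ROBOT

A 7-joint arm with a two-finger parallel gripper is mounted at the origin on the work surface. World frame = base frame: x ahead of the robot, y to its left, z up, the work surface at z = 0. Lengths are in m, angles in rad, forces in N, time in s.
With the tool pointing down it reaches from about 0.425 to 0.95 m from the base axis. Payload 4.7 kg.
Tool frame: the origin (TCP) lies between the finger pads; the fingertips stand 25 mm ahead of it and the grasp point (between the pads) lies 6 mm ahead of it; x points along the fingers, z is the direction in which the jaws open and shut, and the axes are right-handed (so a half turn about x gives the same grasp; the last joint's range is limited). The gripper opens to 85 mm and grips with 20 to 120 N. Pads are 22 mm wide; open, the fingers measure 114 mm over their backs; the gripper's body (76 mm by 85 mm) begins 54 mm behind the grasp point. The pads swing forward as they close: fully open they stand 13 mm farther back than shut.
Start: joints at [-1.262, 0.469, -0.049, 1.532, 0.024, 1.141, -0.082], TCP at [0.224, 0.637, 0.256] pointing down, gripper open.
Joint ranges: [-2.59, 2.59], [-0.33, 1.99], [-1.39, 1.29], [0.1, 2.45], [-1.04, 4.18], [0.21, 1.99], [-2.66, 2.66]. Speed limits (rad/s): [2.57, 2.57, 3.14, 3.14, 3.14, 3.14, 3.14].

INTERFACE

Orientations are given as a 3x3 rotation matrix whose columns are the frame's x, y, z axes.
In Python, from rig import * gives the robot as it stands. Calls block until the motion is done:
- movep(position, orientation): joint-space move of the TCP to a pose.
- move_l(position, attitude=None, feed=0.15, until_force=None): straight line of the TCP; attitude=None keeps the orientation; feed is the mean speed in m/s. With until_force (N) it stops when the force on the tool has changed by that much, and returns True; else False.
- move_joints(angles): joint-space move.
- command_gripper(opening, newtons=None): finger opening in m; newtons is the grip in N (None keeps the last); returns when the fingers have stopped.
- sleep(seconds).
- inverse_kinematics(position, orientation): joint angles nearest the present ones, or None.
- sense(): the state.
- camera(name): name is "scene" or "side" or "wrist"; returns (picture, depth): 480x640x3 uint8, red, green, blue; 480x640 float32, m along the optical axis (not along the pixel's ray), 0 where there is no reading.
- camera_params(name): a dict with "K" (3x3 intrinsics, pixels), "position" and "rotation" of the camera in the world; the wrist camera has in their place "tool_from_camera" (4x4, takes a point from camera to tool coordinates, whose origin is the TCP and whose axes are the tool frame's). Camera axes: x right, y down, z forward; pixel columns grow to the right and rows downward; lengths in m; the calibration is good to about 2 mm. A picture is of the moment at which its call begins: read the wrist's pose just before it. camera_params takes no time and is no camera call.
A pose or a line that the arm cannot do raises Unreachable and nothing moves.
- finish_job(): hands the job in, once; it reports no verdict.
The state is a dict: "time_s": time; "joint_pos": joint angles; "qd": joint speeds; "joint_efforts": joint torques, N m; "position": TCP position; "tcp_rot": TCP orientation; "wrist_force": force on the tool from outside, world axes, zero at the start; "ft_torque": the same for the moment, N m; "finger_gap": finger opening in m.
Only numpy, scipy, OpenCV 4.12 (cv2) and the standard library are available. Lean on these libraries where they do the work, as an engineer would, in place of code of your own. Each camera call takes 0.05 s, during which the arm holds its last target.

## Working session

There is one attempt and no reset: what is moved stays moved. The work goes in short steps, each a Python script; the robot and the scene stay as the last script left them, time stands still between calls to the robot, and variables do not carry over. Pictures are saved under pics/ and viewed, and the job is handed in when it is done.

```bash
mkdir -p pics; ls; cat > h.py <<'E'
from rig import *
import numpy as np, cv2
def save(n,im): cv2.imwrite(f'pics/{n}.png',cv2.cvtColor(im,cv2.COLOR_RGB2BGR))
E
python3 - <<'E'
from h import *
for n in ('scene','side'):
    p,d=camera(n); save(n+'0',p); np.save(f'pics/{n}0.npy',d)
    c=camera_params(n); print(n,c)
    np.savez(f'pics/{n}_cp.npz',**{k:np.array(c[k]) for k in c})
s=sense(); print(s['time_s'],s['position'],s['tcp_rot'])
print(camera_params('wrist'))
E
```

```text
pics
scene {'K': array([[562.32952591,   0.        , 314.66844116],
       [  0.        , 562.32952591, 238.35549237],
       [  0.        ,   0.        ,   1.        ]]), 'position': array([ 1.31182733, -0.05515059,  0.65674257]), 'rotation': array([[ 0.05275901,  0.62539022, -0.77852653],
       [ 0.99834634, -0.01521142,  0.05543638],
       [ 0.02282687, -0.78016389, -0.62515858]])}
side {'K': array([[458.05717735,   0.        , 324.65533831],
       [  0.        , 458.05717735, 232.87884118],
       [  0.        ,   0.        ,   1.        ]]), 'position': array([ 0.17182713, -0.59509477,  0.53914529]), 'rotation': array([[ 0.8532601 , -0.2803509 ,  0.43971648],
       [-0.52131466, -0.48014929,  0.70546983],
       [ 0.01335045, -0.8311799 , -0.55584326]])}
0.1 [0.22351824 0.63641283 0.25536642] [[-5.57262427e-04 -9.43483938e-01  3.31417786e-01]
 [-1.66248929e-03  3.31418254e-01  9.43482473e-01]
 [-9.99998463e-01 -2.52111882e-05 -1.75321888e-03]]
{'K': array([[367.32823829,   0.        , 314.83648844],
       [  0.        , 367.32823829, 241.53498594],
       [  0.        ,   0.        ,   1.        ]]), 'tool_from_camera': array([[-1.82885403e-04, -2.98176291e-01,  9.54510799e-01,
        -1.19632598e-01],
       [ 7.91358690e-04, -9.54510560e-01, -2.98176065e-01,
         7.65553521e-02],
       [ 9.99999670e-01,  7.00828366e-04,  4.10530447e-04,
         5.72369484e-04],
       [ 0.00000000e+00,  0.00000000e+00,  0.00000000e+00,
         1.00000000e+00]])}
```

View pics/scene0.png

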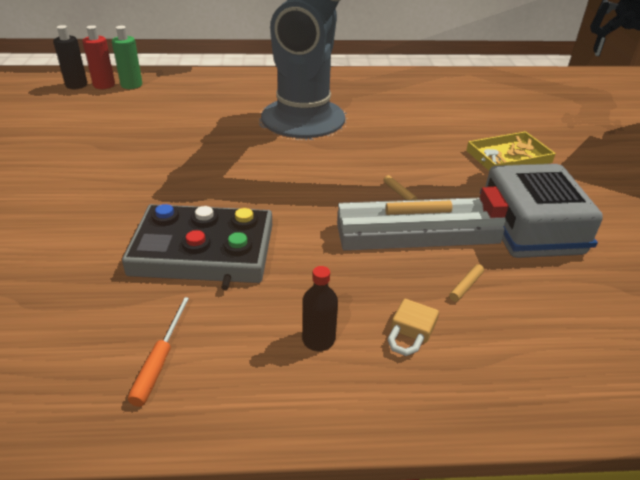

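View pics/side0.png

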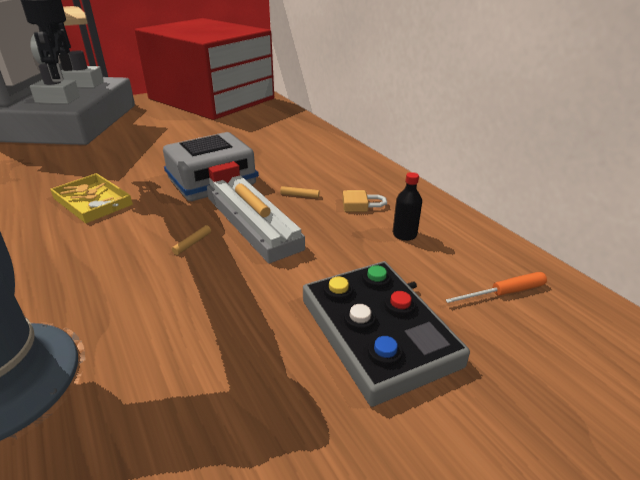

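Scene view: the pad is at left, with blue (164,212), white (204,214), yellow (244,215), red (196,239) and green (238,240). The cradle runs from (340,225) to the red stop at (495,202).

There are three rod-like things: the bar in the groove at (418,207), a short one at (398,187) and another at (466,283). The one in the groove fits because it is the largest and lies in the V-groove. I'll confirm that in an enlarged crop.

```bash
python3 - <<'E'
import cv2,numpy as np
a=cv2.imread('pics/scene0.png')
cv2.imwrite('pics/c1.png',cv2.resize(a[160:310,330:530],None,fx=4,fy=4,interpolation=cv2.INTER_CUBIC))
cv2.imwrite('pics/c2.png',cv2.resize(a[190:300,120:290],None,fx=4.5,fy=4.5,interpolation=cv2.INTER_CUBIC))
b=cv2.imread('pics/side0.png')
cv2.imwrite('pics/c3.png',cv2.resize(b[150:270,160:320],None,fx=5,fy=5,interpolation=cv2.INTER_CUBIC))
E
```

```text
(no output)
```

View pics/c1.png

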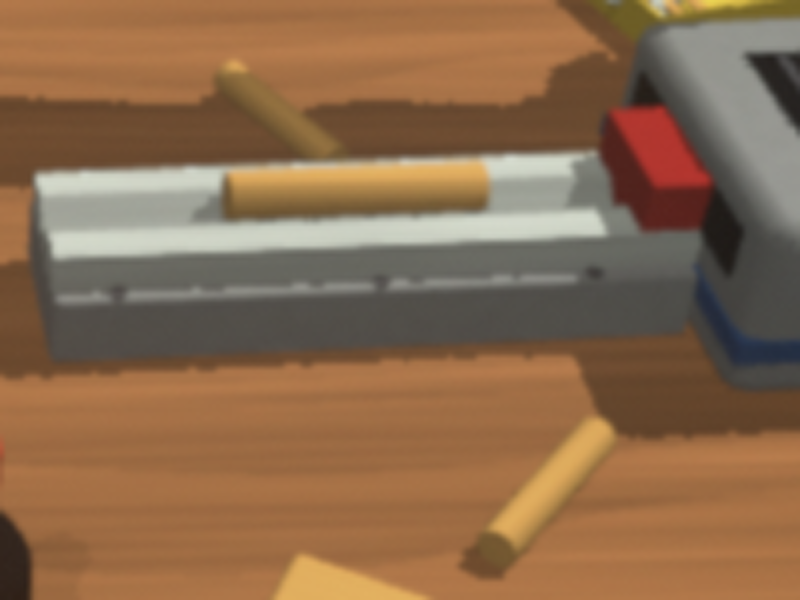

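View pics/c2.png

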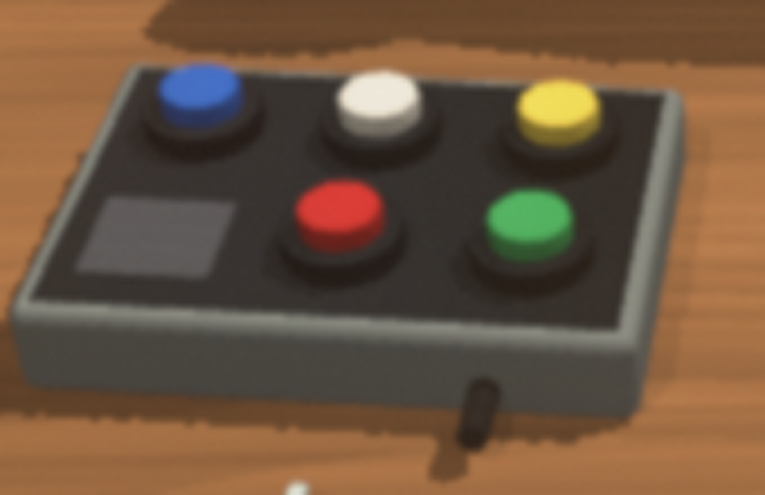

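View pics/c3.png

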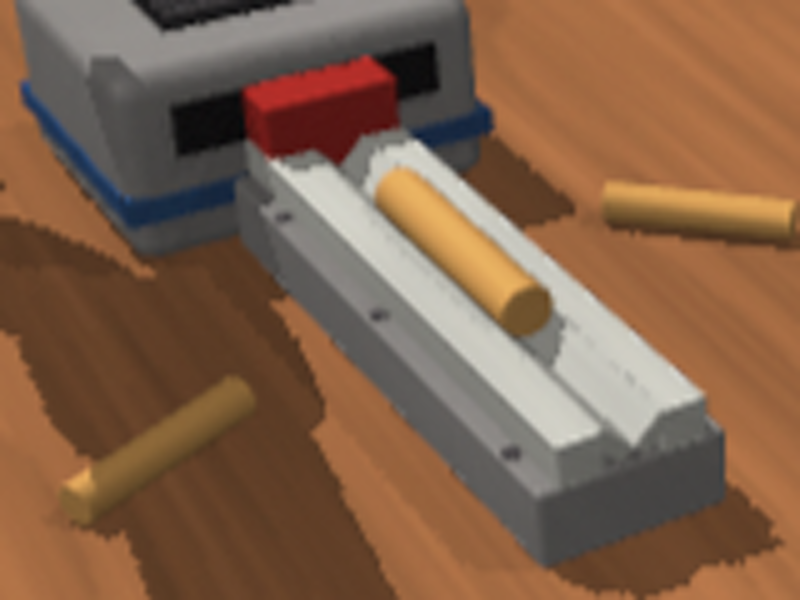

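The crops confirm it: the bar in the groove is clearly the longest and thickest, and both loose ones on the table are thinner. Next I'll turn the pixels into positions.

```bash
cat >> h.py <<'E'
def ray(n,px,z):
    c=np.load(f'pics/{n}_cp.npz'); px=np.atleast_2d(px).astype(float)
    r=np.c_[px,np.ones(len(px))]@np.linalg.inv(c['K']).T@c['rotation'].T
    return c['position']+r*((z-c['position'][2])/r[:,2])[:,None]
def cloud(n,d):
    c=np.load(f'pics/{n}_cp.npz'); v,u=np.mgrid[:480,:640]
    p=np.stack([u,v,np.ones_like(u)],-1)*d[...,None]
    return p@np.linalg.inv(c['K']).T@c['rotation'].T+c['position'] if False else (p@np.linalg.inv(c['K']).T)*0+0 
def cloud(n,d):
    c=np.load(f'pics/{n}_cp.npz'); v,u=np.mgrid[:480,:640]
    p=np.stack([u,v,np.ones_like(u)],-1).astype(float)@np.linalg.inv(c['K']).T
    return (p*d[...,None])@c['rotation'].T+c['position']
E
python3 - <<'E'
import sys
from h import *
np.set_printoptions(precision=4,suppress=True)
k=['blue','white','yellow','red','green']
A=ray('scene',[(164.7,209.3),(204.2,211.1),(244.2,213.3),(195.6,236.2),(237.8,238)],.058)[:,:2]
B=ray('side',[(386,345),(360,312),(339,284),(401,298),(377,272)],.058)[:,:2]
for i in range(5): print(k[i],A[i],B[i])
for n in ('scene','side'):
    d=np.load(f'pics/{n}0.npy'); P=cloud(n,d); im=cv2.cvtColor(cv2.imread(f'pics/{n}0.png'),cv2.COLOR_BGR2HSV)
    H,S,V=cv2.split(im); ok=(d>0)
    # rod
    box=np.zeros((480,640),bool)
    if n=='scene': box[198:220,380:460]=1
    else: box[180:222,230:275]=1
    m=ok&box&(S>100)&(H<30)&(H>8)
    Q=P[m]; print(n,'rod n',len(Q)); 
    q=Q[Q[:,2]>np.percentile(Q[:,2],50)]
    c=q.mean(0); w=np.linalg.svd(q[:,:2]-c[:2])[2][0]; t=(Q[:,:2]-c[:2])@w
    print(c,w,np.percentile(t,[0,2,98,100]), Q.min(0),Q.max(0))
    # red block
    b=np.zeros((480,640),bool)
    if n=='scene': b[180:222,475:520]=1
    else: b[155:185,205:245]=1
    m=ok&b&((H<6)|(H>174))&(S>140); Q=P[m]; print('red',len(Q),Q.min(0),Q.max(0))
    t=Q[Q[:,2]>.076]; print(' top',len(t),t.mean(0),t.min(0),t.max(0),'zmed',np.median(t[:,2]))
print('rails scene', ray('scene',np.array([(36,175),(600,152),(52,258),(604,236),(50,232),(600,211)])/4+[330,160],.055))
print('rod ends scene top', ray('scene',np.array([(228,172),(487,163)])/4+[330,160],.072))
print('red face top edge', ray('scene',np.array([(605,112),(648,187)])/4+[330,160],.080), ray('side',np.array([(268,112),(396,90)])/5+[160,150],.08))
print('rails side', ray('side',np.array([(555,450),(603,435),(640,415),(703,397),(275,165),(415,140)])/5+[160,150],.055))
print('rod side near end',ray('side',np.array([(526,310)])/5+[160,150],.06))
E
```

```text
blue [ 0.476 -0.268] [ 0.4801 -0.266 ]
white [ 0.4831 -0.1967] [ 0.4868 -0.1939]
yellow [ 0.4913 -0.1248] [ 0.4948 -0.1233]
red [ 0.5554 -0.204 ] [ 0.5601 -0.2009]
green [ 0.5621 -0.1324] [ 0.5668 -0.1297]
scene rod n 831
[0.4874 0.192  0.0695] [-0.0409  0.9992] [-0.06   -0.0586  0.0585  0.0867] [ 0.3612  0.1321 -0.0028] [0.5009 0.2738 0.0744]
red 609 [0.4155 0.3155 0.0542] [0.5127 0.3489 0.0824]
 top 353 [0.4797 0.3318 0.0792] [0.4401 0.3155 0.076 ] [0.5101 0.3482 0.0824] zmed 0.07931760896861195
side rod n 773
[0.4782 0.1851 0.0707] [ 0.0624 -0.9981] [-0.1893 -0.1767  0.0509  0.0533] [0.4678 0.1318 0.0009] [0.6108 0.3808 0.0768]
red 470 [0.4429 0.3167 0.0482] [0.5199 0.3525 0.0858]
 top 226 [0.4742 0.3298 0.0817] [0.4435 0.3186 0.076 ] [0.5081 0.3508 0.0858] zmed 0.0824612162377566
rails scene [[0.4609 0.0488 0.055 ]
 [0.4475 0.3194 0.055 ]
 [0.5245 0.0504 0.055 ]
 [0.5139 0.3022 0.055 ]
 [0.5053 0.0513 0.055 ]
 [0.4948 0.3058 0.055 ]]
rod ends scene top [[0.4844 0.1334 0.072 ]
 [0.4797 0.2538 0.072 ]]
red face top edge [[0.4508 0.3155 0.08  ]
 [0.5111 0.3177 0.08  ]] [[0.4476 0.3197 0.08  ]
 [0.5055 0.3123 0.08  ]]
rails side [[0.4566 0.0493 0.055 ]
 [0.4763 0.0491 0.055 ]
 [0.4945 0.0541 0.055 ]
 [0.5212 0.0529 0.055 ]
 [0.4467 0.3169 0.055 ]
 [0.5109 0.3084 0.055 ]]
rod side near end [[0.4869 0.1379 0.06  ]]
```

```bash
cat >> h.py <<'E'
u=np.array([-0.041,0.999,0]); u/=np.linalg.norm(u)   # cradle +y
X=np.array([0,0,-1.])
def Rz(z): z=np.array(z,float); z/=np.linalg.norm(z); return np.column_stack([X,np.cross(z,X),z])
RA=Rz(u)                       # jaws along cradle y
RB=Rz([u[1],-u[0],0])          # jaws across
RB2=Rz([-u[1],u[0],0])
K=dict(blue=(.478,-.267),white=(.485,-.1953),yellow=(.493,-.124),red=(.5577,-.2025),green=(.5645,-.131))
E
python3 - <<'E'
from h import *
np.set_printoptions(precision=3,suppress=True)
for R in (RA,RB,RB2):
  for p in [(.485,-.1953,.2),(.488,.11,.12),(.478,.267-.07,.083),(.478,-.267,.075)]:
    print(p,inverse_kinematics(np.array(p),R))
E
```

```text
(0.485, -0.1953, 0.2) [-0.342  0.356  0.812  1.989 -0.322  0.927  2.247]
(0.488, 0.11, 0.12) [-0.428  0.361  0.149  2.082 -0.081  0.704  1.385]
(0.478, 0.197, 0.083) [-0.518  0.442  0.057  2.064 -0.041  0.637  1.178]
(0.478, -0.267, 0.075) [-0.045  0.569  0.636  2.023 -0.512  0.711  2.525]
(0.485, -0.1953, 0.2) [-0.428  0.394  0.937  1.993 -0.391  0.945  0.749]
(0.488, 0.11, 0.12) [-0.631  0.378  0.402  2.093 -0.223  0.71  -0.043]
(0.478, 0.197, 0.083) [-0.731  0.457  0.327  2.076 -0.238  0.644 -0.203]
(0.478, -0.267, 0.075) [-0.052  0.571  0.646  2.023 -0.52   0.714  0.962]
(0.485, -0.1953, 0.2) [-0.538  0.475  1.122  1.997 -0.515  0.991 -2.263]
(0.488, 0.11, 0.12) [ 0.565  0.671 -1.177  2.03   0.767  0.975  2.169]
(0.478, 0.197, 0.083) [-0.243  0.46  -0.287  2.047  0.206  0.661  2.517]
(0.478, -0.267, 0.075) [-0.327  0.794  1.106  2.036 -0.922  0.927 -1.808]
```

```bash
python3 - <<'E'
from h import *
np.set_printoptions(precision=4,suppress=True)
command_gripper(0.0,30)
movep(np.array([*K['white'],.20]),RB)
s=sense(); print(s['time_s'],s['position'],s['wrist_force'],s['finger_gap']); print(s['tcp_rot'])
p,d=camera('wrist'); save('w1',p); np.savez('pics/w1.npz',d=d,pos=s['position'],R=s['tcp_rot'])
E
```

```text
3.9333 [ 0.4855 -0.1945  0.1999] [-0.181   0.4441 -0.0853] -0.00015641861845105905
[[-0.     -0.0428  0.9991]
 [ 0.0002  0.9991  0.0428]
 [-1.      0.0002 -0.    ]]
```

View pics/w1.png

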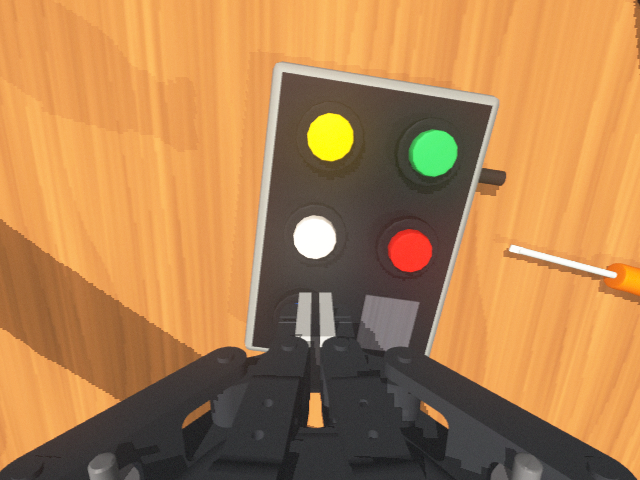

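```bash
cat >> h.py <<'E'
def wray(pos,R,px,z):
    c=camera_params('wrist'); T=c['tool_from_camera']; px=np.atleast_2d(px).astype(float)
    o=np.asarray(pos)+R@T[:3,3]; r=np.c_[px,np.ones(len(px))]@np.linalg.inv(c['K']).T@(R@T[:3,:3]).T
    return o+r*((z-o[2])/r[:,2])[:,None]
E
python3 - <<'E'
from h import *
w=np.load('pics/w1.npz')
print(wray(w['pos'],w['R'],[(331,137),(433,153),(315,237),(410,250)],.058).round(4))
E
```

```text
[[ 0.4934 -0.1238  0.058 ]
 [ 0.5647 -0.1314  0.058 ]
 [ 0.4856 -0.1957  0.058 ]
 [ 0.5574 -0.2028  0.058 ]]
```

Wrist view: yellow (331,137), green (433,153), white (315,237), red (410,250). The positions agree with my averages to within 1 mm, so I'll press white now.

```bash
cat >> h.py <<'E'
def press(n,stop=6.0,R=RB):
    x,y=K[n]
    move_l(np.array([x,y,.095]),R,feed=.12)
    s0=sense()
    hit=move_l(np.array([x,y,.074]),None,feed=.025,until_force=stop)
    sleep(.15)
    s=sense(); print(n,hit,'t',round(s['time_s'],2),'pos',s['position'].round(4),'dF',(s['wrist_force']-s0['wrist_force']).round(2))
    return hit
E
python3 - <<'E'
from h import *
press('white')
for n in ('scene','side'): pass
p,d=camera('side'); save('side_w',p[230:400,280:500])
x,y=K['white']; move_l(np.array([x,y,.11]),None,feed=.1); s=sense(); print(s['time_s'],s['wrist_force'])
E
```

```text
white True t 5.76 pos [ 0.4854 -0.1953  0.0811] dF [-1.5   1.18  5.94]
6.25 [-0.4122039   0.239594   -0.66526413]
```

View pics/side_w.png

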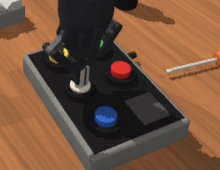

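Force reads 6 N, but TCP z is 81 mm where I expected about 77 mm. I'll press white again in steps to get a force/height profile, which will settle the real tip length.

```bash
python3 - <<'E'
from h import *
x,y=K['white']
move_l(np.array([x,y,.095]),None,feed=.1); sleep(.15); f0=sense()['wrist_force']
for z in np.r_[.089,.087,.086,.085,.084,.083,.082,.081,.080,.079,.078,.077]:
    move_l(np.array([x,y,z]),None,feed=.03); sleep(.08); s=sense()
    f=s['wrist_force']-f0; print(round(z,4),s['position'].round(4)[2],f.round(2))
    if f[2]>14: break
p,d=camera('wrist'); save('w2',p); p,d=camera('side'); save('side_w2',cv2.resize(p[240:350,300:440],None,fx=5,fy=5))
move_l(np.array([x,y,.11]),None,feed=.1); s=sense(); print(s['time_s'],s['wrist_force'])
E
```

```text
0.089 0.089 [0.41 0.72 0.44]
0.087 0.0872 [-0.22 -0.7   2.3 ]
0.086 0.0861 [ 0.17 -0.57  3.01]
0.085 0.0851 [ 0.5  -0.45  3.45]
0.084 0.0841 [ 0.54 -0.19  3.85]
0.083 0.0831 [ 0.24 -0.41  3.66]
0.082 0.0821 [ 1.71 -0.58  5.52]
0.081 0.0811 [ 1.21 -0.35  5.79]
0.08 0.081 [-1.03  0.42 14.64]
10.35 [ 0.48322156  0.31831759 -0.00552285]
```

View pics/side_w2.png

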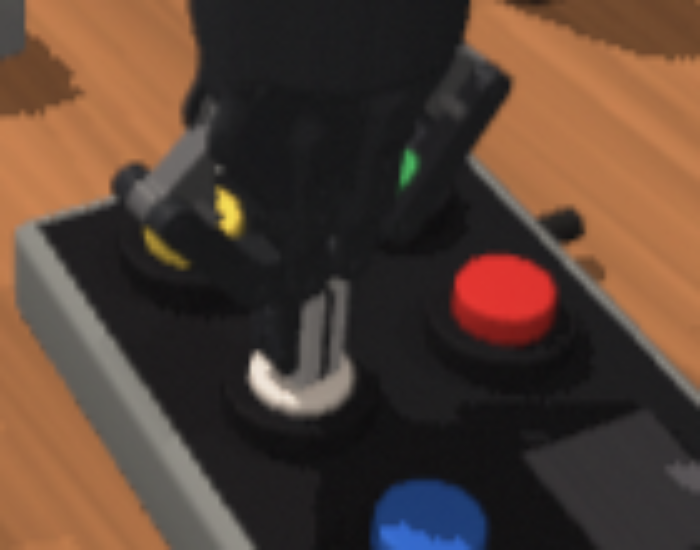

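White has a hard stop at TCP z = 81 mm, so it was fully down and the shut tips stand about 29 mm ahead of the TCP. Next I'll move over the groove behind the bar and check the alignment with the wrist camera.

```bash
python3 - <<'E'
from h import *
x,y=K['white']
move_l(np.array([x,y,.17]),None,feed=.15)
move_l(np.array([.489,.095,.17]),RB,feed=.2)
s=sense(); print(s['time_s'],s['position'])
p,d=camera('wrist'); save('w3',p); np.savez('pics/w3.npz',d=d,pos=s['position'],R=s['tcp_rot'])
E
```

```text
12.5 [0.48896432 0.09376286 0.17004886]
```

View pics/w3.png

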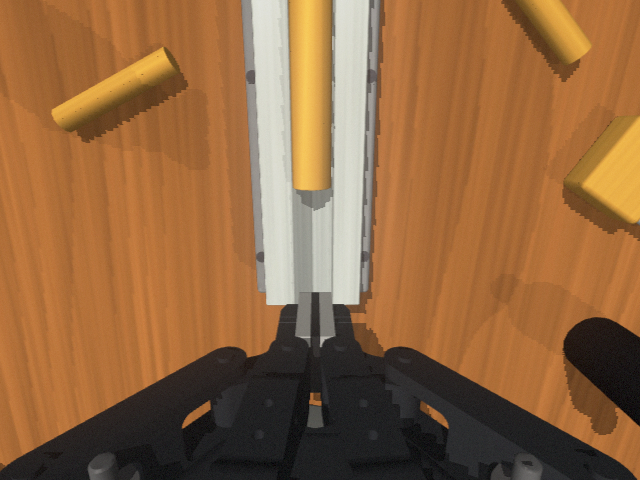

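```bash
python3 - <<'E'
from h import *
w=np.load('pics/w3.npz')
print(wray(w['pos'],w['R'],[(311.5,185),(310,5)],.06).round(4), wray(w['pos'],w['R'],[(312,190)],.055).round(4))
print('rail outer',wray(w['pos'],w['R'],[(267,304),(359,304),(246,5),(372,5)],.055).round(4))
print('bottle',wray(w['pos'],w['R'],[(566,350),(600,319)],.10).round(4), ray('scene',[(320,345)],0))
E
```

```text
[[0.4851 0.1358 0.06  ]
 [0.4807 0.2338 0.06  ]] [[0.4856 0.1318 0.055 ]]
rail outer [[0.4568 0.0498 0.055 ]
 [0.5218 0.0523 0.055 ]
 [0.445  0.2338 0.055 ]
 [0.5151 0.2365 0.055 ]]
bottle [[0.6405 0.0496 0.1   ]
 [0.6551 0.0709 0.1   ]] [[ 0.75150686 -0.0024538   0.        ]]
```

Wrist view: the bar's rear end is at (312,188), centred on the groove and in line with the fingers. The bar axis is x ≈ 0.486 at y = 0.11, with slope about −0.043. Next I'll descend behind it and push gently.

```bash
cat >> h.py <<'E'
def ax(y,z): return np.array([.4863-.043*(y-.11),y,z])
E
python3 - <<'E'
from h import *
move_l(ax(.098,.15),RB,feed=.15)
hit=move_l(ax(.098,.088),None,feed=.08,until_force=8); s=sense(); print('down',hit,s['position'])
sleep(.1); f0=sense()['wrist_force']
for y,f in [(.125,.04),(.14,.03),(.155,.03),(.17,.03)]:
    hit=move_l(ax(y,.088),None,feed=f,until_force=14); s=sense()
    print(round(s['time_s'],2),hit,s['position'].round(4),(s['wrist_force']-f0).round(2))
    if hit: break
p,d=camera('scene'); save('sc_push',cv2.resize(p[160:270,330:530],None,fx=4,fy=4))
E
```

```text
down False [0.48716356 0.09786687 0.0882295 ]
14.68 False [0.4857 0.1245 0.088 ] [ 0.04 -3.02 -1.02]
15.33 False [0.485  0.1408 0.088 ] [ 0.08 -2.53 -0.79]
15.98 False [0.4843 0.1556 0.088 ] [ 0.24 -0.92  0.05]
16.63 False [0.4837 0.1706 0.088 ] [-0.76 -1.94 -1.71]
```

View pics/sc_push.png

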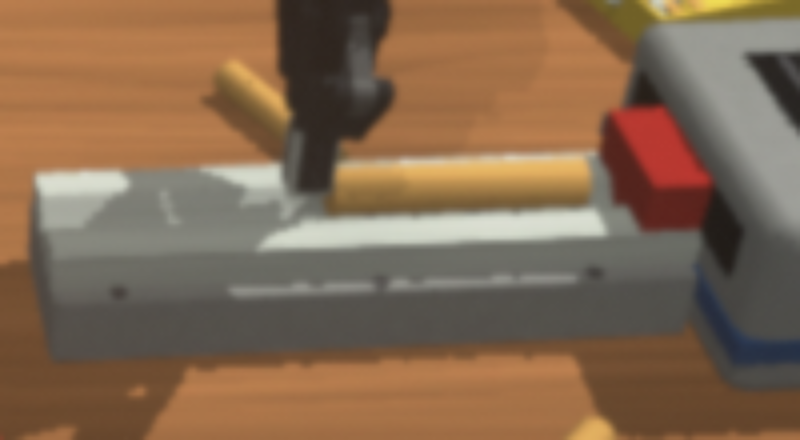

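The bar is sliding in the groove, with its front end at crop (590,180) and the stop at about (615,175). I'll finish the push slowly until it makes contact.

```bash
python3 - <<'E'
from h import *
f0=sense()['wrist_force']
for y in np.arange(.174,.2051,.004):
    hit=move_l(ax(y,.088),None,feed=.02,until_force=10); s=sense()
    print(round(s['time_s'],2),hit,s['position'].round(4),(s['wrist_force']).round(2))
    if hit: break
sleep(.25); s=sense(); print(s['wrist_force'].round(2),s['position'].round(4))
p,d=camera('scene'); save('sc_home',cv2.resize(p[160:270,330:530],None,fx=4,fy=4,interpolation=cv2.INTER_CUBIC))
p,d=camera('side'); save('si_home',cv2.resize(p[150:250,180:320],None,fx=5,fy=5,interpolation=cv2.INTER_CUBIC))
E
```

```text
17.03 False [0.4835 0.1741 0.088 ] [ 0.24 -3.13 -0.52]
17.38 False [0.4833 0.1783 0.088 ] [-0.45 -1.96 -1.03]
17.73 False [0.4831 0.1824 0.088 ] [-0.43 -2.44 -0.13]
18.08 False [0.483  0.1864 0.088 ] [-0.24 -1.97 -0.73]
18.43 False [0.4829 0.1892 0.088 ] [-0.16 -4.21  0.14]
18.68 True [0.4825 0.1892 0.0877] [-1.16  0.22 -0.55]
[-0.22  0.23  0.3 ] [0.482  0.1883 0.0873]
```

View pics/sc_home.png

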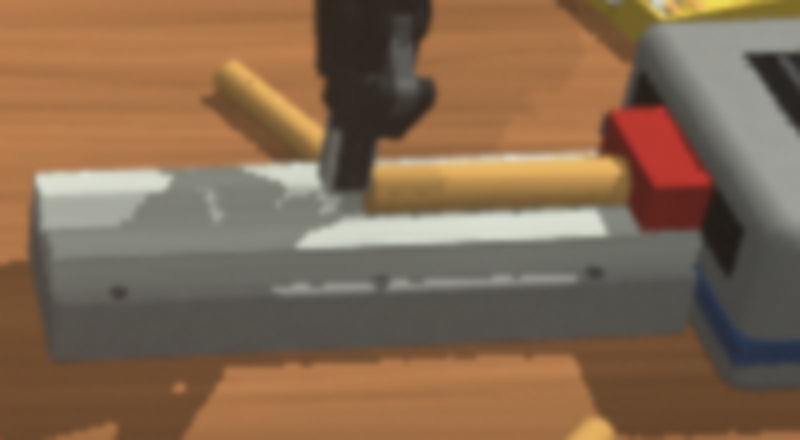

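View pics/si_home.png

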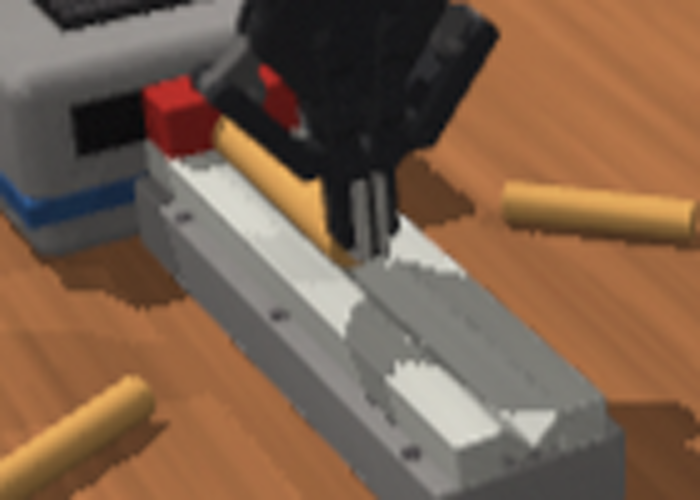

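The push met a hard stop at TCP y = 0.189, and both pictures show the bar's front end on the red block. I'll retract and check the gap from above.

```bash
python3 - <<'E'
from h import *
move_l(ax(.165,.088),None,feed=.08)
move_l(ax(.165,.17),None,feed=.2)
s=sense(); print(s['time_s'],s['position'])
p,d=camera('wrist'); save('w4',p); np.savez('pics/w4.npz',d=d,pos=s['position'],R=s['tcp_rot'])
save('w4c',cv2.resize(p[0:200,240:390],None,fx=4,fy=3,interpolation=cv2.INTER_CUBIC))
p,d=camera('scene'); save('sc_home2',cv2.resize(p[160:270,330:530],None,fx=4,fy=4,interpolation=cv2.INTER_CUBIC))
E
```

```text
20.0167 [0.48327218 0.16555422 0.16947464]
```

View pics/w4.png

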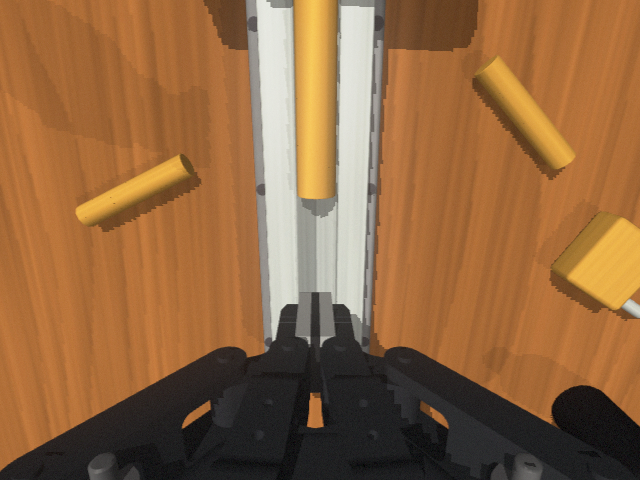

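View pics/sc_home2.png

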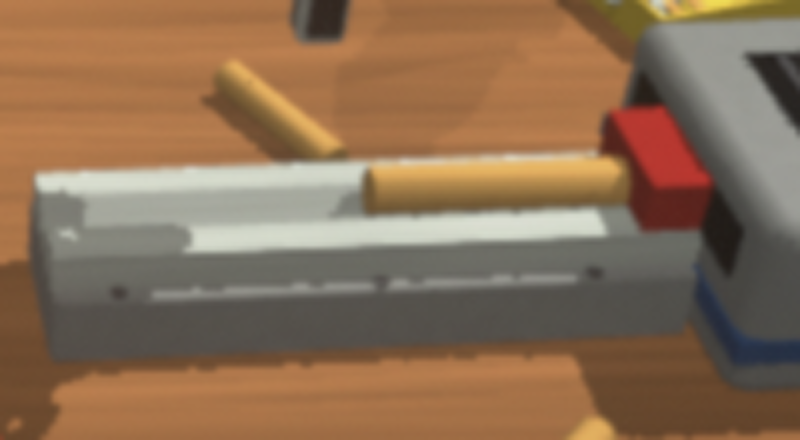

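Wrist view: the bar is straight in the groove, with its rear end at (317,197). There is time for one more look at the stop gap itself, from directly above.

```bash
python3 - <<'E'
from h import *
w=np.load('pics/w4.npz'); print('rear',wray(w['pos'],w['R'],[(317,193)],.06), wray(w['pos'],w['R'],[(317,198)],.052))
move_l(ax(.235,.24),None,feed=.25)
s=sense(); print(s['time_s'],s['position'])
p,d=camera('wrist'); save('w5',p); np.savez('pics/w5.npz',d=d,pos=s['position'],R=s['tcp_rot'])
save('w5c',cv2.resize(p[100:280,240:390],None,fx=4,fy=3.3,interpolation=cv2.INTER_CUBIC))
E
```

```text
rear [[0.48281152 0.20197575 0.06      ]] [[0.48304005 0.1972546  0.052     ]]
20.6667 [0.48013865 0.23401316 0.23870191]
```

View pics/w5.png

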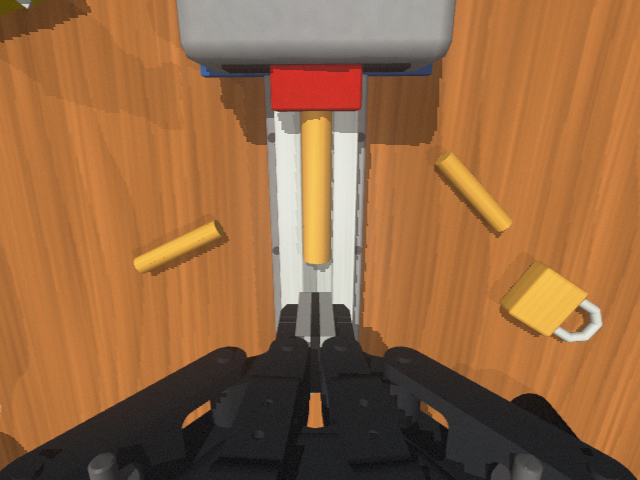

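View pics/w5c.png

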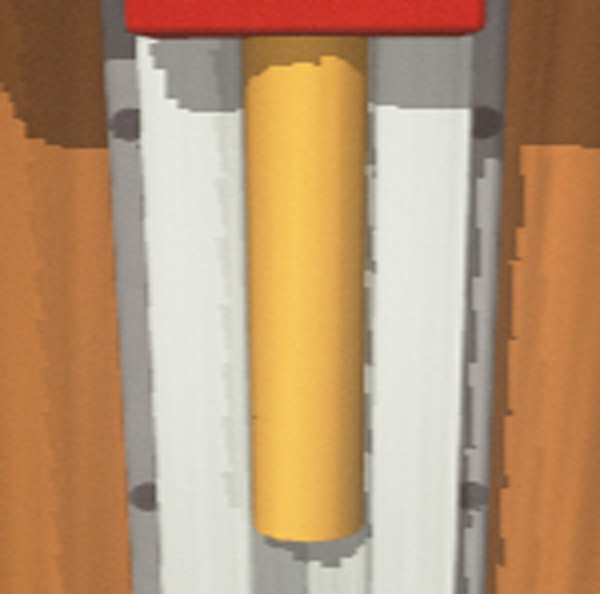

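Wrist view: the bar meets the red block at (316,110) with no visible gap, and its rear end is at (316,263). It is home, so I'll press yellow, blue and green, with a path between keys that stays high.

```bash
python3 - <<'E'
from h import *
K.update(yellow=(.4934,-.1238),green=(.5646,-.1313))
for n in ('yellow','blue','green'):
    x,y=K[n]
    move_l(np.array([x,y,.17 if n=='yellow' else .12]),RB,feed=.2)
    move_l(np.array([x,y,.094]),None,feed=.12); sleep(.1); f0=sense()['wrist_force']
    hit=move_l(np.array([x,y,.0790]),None,feed=.02,until_force=9); s1=sense(); sleep(.15)
    s=sense(); print(n,hit,round(s['time_s'],2),s1['position'].round(4),s['position'].round(4),(s['wrist_force']-f0).round(2))
    if s1['position'][2]>.0825: print('not down?'); break
    move_l(np.array([x,y,.12]),None,feed=.12)
print(sense()['time_s'])
E
```

```text
yellow True 24.38 [ 0.4937 -0.1238  0.0811] [ 0.4937 -0.1237  0.0811] [-0.18  1.67  7.8 ]
blue True 26.98 [ 0.4782 -0.2671  0.0811] [ 0.4782 -0.2671  0.0811] [-0.44  0.48  6.1 ]
green True 29.69 [ 0.5649 -0.1313  0.0811] [ 0.5649 -0.1313  0.0811] [-0.79  0.23  4.86]
30.1667
```

```bash
python3 - <<'E'
from h import *
x,y=K['green']; move_l(np.array([x,y,.22]),None,feed=.2)
p,d=camera('scene'); save('fin',p); p,d=camera('side'); save('fin2',p)
E
```

```text
(no output)
```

View pics/fin.png

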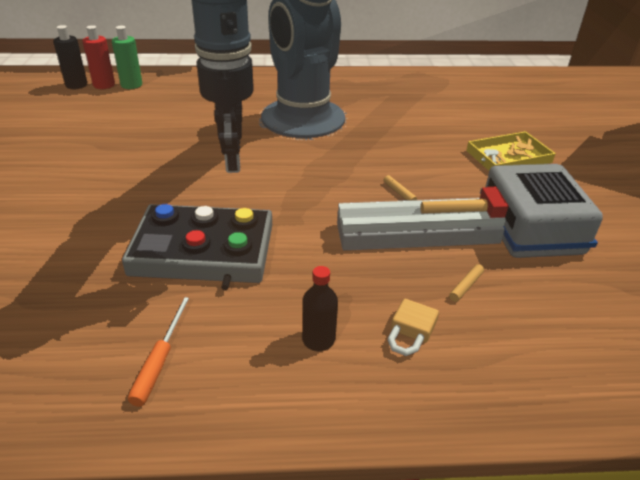

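View pics/fin2.png

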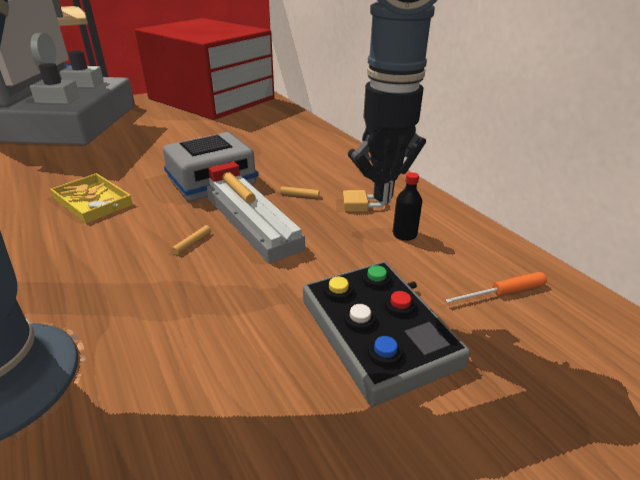

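Final views: all five keys are up, the bar's front end is on the red stop at (487,205), and the padlock, bottle and screwdriver are where they started. I'm handing the job in.

```bash
python3 -c "
from rig import *
finish_job()"
```

```text
the job is handed in; nothing more can be done
```

I pressed white, slid the brass bar home along the groove with the shut fingers, then pressed yellow, blue and green in that order. I handed the job in about 31 s into the 64 s limit, and no verdict was reported.

**Keys:** every press reached the same hard stop, at TCP z = 81.1 mm. That stop was 4 mm higher than the stated 25 mm tip length predicts. I therefore pressed white a second time, in small steps before the bar was moved. The force profile showed the shut fingertips stand about 29 mm ahead of the TCP, so both white presses had gone fully down.

**Bar:** pushing took about 2–4 N, and the push ended against a firm stop at TCP y = 0.189. The wrist view from above showed no visible gap to the red block. The two camera estimates of the rear end, 0.197 and 0.202 m, differ by 5 mm. I relied on the firm stop and the overhead view instead.

**End state:** in the last pictures all five keys are up, the bar is at the stop, and the padlock, bottle and screwdriver have not visibly moved. The red key was never touched.

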